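# Chase the blind thread in the case holder with the inclined tap

## Robot

A 6-joint arm with a two-finger parallel gripper is mounted at the origin on the work surface. World frame = base frame: x ahead of the robot, y to its left, z up, the work surface at z = 0. Lengths are in m, angles in degrees, forces in N, time in s.
With the tool pointing down it reaches from about 0.375 to 0.9 m from the base axis. Payload 3.1 kg.
Tool frame: the origin (TCP) lies between the finger pads; the fingertips stand 19 mm ahead of it and the grasp point (between the pads) is the TCP; z points along the fingers, x is the direction in which the jaws open and shut, and the axes are right-handed (so a half turn about z gives the same grasp; the last joint's range is limited). The gripper opens to 87 mm and grips with 3 to 60 N. Pads are 19 mm wide; open, the fingers measure 117 mm over their backs; the gripper's body (75 mm by 190 mm) begins 51 mm behind the grasp point.
Start: joints at [60.361, 30.224, 82.088, -0, 67.689, -10.227], TCP at [0.208, 0.589, 0.242] pointing down, gripper open.
Joint ranges: [-176.69, 176.69], [-43.24, 126.21], [12.49, 139.97], [-82, 262], [0, 151.66], [-163.58, 163.58]. Speed limits (degrees/s): [159.86, 159.86, 180, 180, 180, 180].

## Interface

Orientations are given as a 3x3 rotation matrix whose columns are the frame's x, y, z axes.
In Python, from rig import read_state, capture, camera_info, hand_in, spot_in, silhouettes gives the robot as it stands.
- The arm moves only by the shell command python3 -m jog 'ROWS'. ROWS is text: rows parted by semicolons, each of 7 numbers parted by spaces: the shift along the tool's x, y, z in m, then the turn, a rotation vector about the tool's x, y, z in degrees, then the opening, from 0 (shut) to 1 (fully open). A call has 1 to 8 rows; each row is the pose to reach, as a shift and turn from the pose commanded when the call began, along the tool's axes at that moment; what a row does not reach only later rows make up. A row lasts 1/8 s, in which the tool goes at most 62.5 mm and 10.7 degrees, less where a joint would pass 70% of its speed; a pose out of reach is approached as far as the arm can. A call with a gripper value outside its range is refused whole. The fingers move at their own pace and stop on an object; the grip force is fixed at half the most. Time passes only in rows, so rows that repeat a pose let the fingers close. It gives the time, the measured TCP pose, the force and the opening at its end, in the units of the state.
- read_state(): the state, without advancing time (a new reading comes with each control period).
- capture(name): name is "scene" or "top"; returns (picture, depth): 420x560x3 uint8, red, green, blue; 420x560 float32, m along the optical axis (not along the pixel's ray), 0 where there is no reading.
- camera_info(name): a dict with "vfov" (degrees; the focal length in pixels is half the picture's height over the tangent of half this angle, whatever the lens; pixels are square), "cx", "cy" (the principal point, pixels), "dist" ([k1, k2, p1, p2, k3] as OpenCV has them; the pictures are not rectified), "R" (3x3) and "t" (3): a world point X has camera coordinates R X + t. Camera axes: x right, y down, z forward; pixel columns grow to the right and rows downward; lengths in m; the calibration is good to about 2 mm. A picture is of the moment at which its call begins. camera_info takes no time and is no camera call.
- hand_in(): hands the job in, once; it reports no verdict.
Trained networks look in the newest picture that a camera, given by its name, has taken for a name from the list of things; names that differ only in an ending like _2 or _b are one class to them, and where a whole thing is asked for, a point or a joint stands for the part that bears it (a point fixed in the world has none). Each returns a list of dicts, best first, with "score" (0 to 1); they miss things now and then, are a little off and sometimes report something else, mostly with a low value. They report only what shows in the picture. A call takes as long as a camera call.
- spot_in(label, camera): "centre" ([x, y, z] in m, in world coordinates, good to about 4 mm: the middle of the surface that is visible of it).
- silhouettes(label, camera): "region" (420x560 bool, what is visible of it).
The state is a dict: "time_s": time; "joint_positions": joint angles; "qvel": joint speeds; "tau": joint torques, N m; "position": TCP position; "tcp_rot": TCP orientation; "force": force on the tool from outside, world axes, zero at the start; "moment": the same for the moment, N m; "opening": opening from 0.0 (shut) to 1.0 (fully open).
Only numpy, scipy, OpenCV 4.12 (cv2) and the standard library are available. Lean on these libraries where they do the work, as an engineer would, in place of code of your own. Each camera call takes 0.05 s, during which the arm holds its last target.

## Task

Run the tap to the bottom of the blind threaded hole in the watch case holder, turning its T-handle clockwise (seen from the handle): half a turn forward and a quarter turn back, again half a turn forward and a quarter turn back, then forward until you feel it meet the bottom. Do not force it there, or the holder will turn in the vise jaws, and leave the other things on the bench undisturbed. Let go of the tap and leave it in the hole.

Things in the scene. Friction and masses are not known exactly. Their poses are not given: they have to be found in the camera images.
- tap_grip (a point): Centre of the tap's T-handle, on the tap's axis: a black bar 52 mm long (x), 12 mm wide (y, the width to grip), 20 mm high (z), one end red. z points up the tap's axis, away from the hole; x to the red end; the frame turns with the handle. The axis leans 30 degrees from vertical, roughly towards the robot. Below the bar a 16 mm collar reaches 22 mm below this point, then an 8.4 mm shank.
- tap_mark (a point): Upper edge of the red end of the bar, 24 mm along x and 10 mm along z from tap_grip. It turns with the bar and shows how far the tap has been turned.
- hole (a point): Mouth of the blind hole, 55 mm below tap_grip on the tap's axis, in the top of the round aluminium case holder (42 mm across, pink top). Its z points up the tap's axis. The tap is already started in it, cannot be pulled out, and sinks 1 mm a turn.
- vise: Blue swivel vise, fixed to the bench, that holds the work at its slant. Origin on the bench, straight below the T-handle; its z is up, and the tap's axis leans to its -x. Foot disc 110 mm across, centred 48 mm along its x; jaws 62 mm wide (y), up to 95 mm high.
- tap (a joint): Angle of the tap, growing clockwise seen from the handle (forward). Starts at 0 to 1.0 rad and stays where it is left. Turning takes 0.12 N m either way. The bottom is met 0.84 to 1 turn past the start, beyond the second forward stroke; feel for it: it is a hard stop.
- holder (a joint): Angle of the case holder in the vise jaws, 0 at the start, growing clockwise. It is held by friction: it slips when the torque on it passes about 0.7 N m, so pushing on at the bottom turns it with the tap. A white line on its pink top shows it.
- watch_case: Bystander, to be left alone: gold-coloured watch case ring, 42 mm across, 9 mm high. Origin at the centre of its underside.
- case_back: Bystander, to be left alone: bare steel disc, 34 mm across, 4 mm thick. Origin at the centre of its underside.
- dial: Bystander, to be left alone: black disc, 36 mm across, 4 mm thick. Origin at the centre of its underside.
- loupe: Bystander, to be left alone: black eye loupe standing on the bench, 34 mm across, 30 mm high. Origin at the centre of its underside.
- screwdriver: Bystander, to be left alone: small black-handled screwdriver, 130 mm long, 26 mm thick, lying along its x. Origin at the centre of its underside.
- pliers: Bystander, to be left alone: blue-handled pliers, about 135 mm long, 60 mm wide, 14 mm high, lying along their x. Origin at the centre of its underside.
- tweezers: Bystander, to be left alone: steel tweezers, 118 mm long, 16 mm wide, 8 mm high, lying along their x. Origin at the centre of its underside.

How it is judged:
By the outcome, as a careful person would: the job done as asked, in the order asked, and still so for the second after the job is handed in, with the robot touching nothing.
It also fails if it takes over 72 s, if anything falls off the work surface, if the arm or the gripper's body presses on something with over 40 N, if the wrist force passes 120 N, or if a joint passes its speed limit or range.

## Working session

There is one attempt and no reset: what is moved stays moved. The work goes in short steps, Python scripts to look and compute and a shell command to move; the robot and the scene stay as the last step left them, time stands still between calls to the robot, and variables do not carry over. Pictures are saved under pics/ and viewed, and the job is handed in when it is done.

```bash
mkdir -p pics; ls; python3 - <<'E'
from rig import *
import cv2,numpy as np
s=read_state();print({k:np.round(v,3).tolist() for k,v in s.items()})
for n in("scene","top"):
    p,d=capture(n);cv2.imwrite(f"pics/{n}0.png",p[:,:,::-1])
    c=camera_info(n);print(n,c)
    np.savez(f"{n}0.npz",p=p,d=d)
    for l in("tap_grip","tap_mark","hole","vise","tap"):
        r=spot_in(l,n);print(l,[(x["score"],np.round(x["centre"],4).tolist()) for x in r][:3])
E
```

```text
pics
{'time_s': 0.0, 'joint_positions': [60.362, 30.281, 82.157, -0.002, 67.69, -10.225], 'qvel': [0.118, -0.049, 0.073, -0.026, 0.06, 0.045], 'tau': [-0.0, -44.004, -17.659, 0.063, 0.058, -0.0], 'position': [0.207, 0.589, 0.241], 'tcp_rot': [[0.332, 0.943, -0.001], [0.943, -0.332, -0.002], [-0.002, -0.0, -1.0]], 'force': [0.059, 0.526, -0.238], 'moment': [0.019, 0.003, 0.002], 'opening': 1.003}
scene {'vfov': 57.726363005839, 'cx': 281.38775109321796, 'cy': 204.3209494372771, 'dist': array([-0.09681345,  0.        ,  0.        ,  0.        ,  0.        ]), 'R': array([[ 0.3312033 ,  0.94352388,  0.00818915],
       [ 0.52897605, -0.17848456, -0.82965511],
       [-0.78133777,  0.27911637, -0.55821621]]), 't': array([-0.23940764, -0.18655214,  1.18159822])}
tap_grip [(0.62, [0.5142, 0.2031, 0.0114]), (0.51, [0.6211, 0.0033, 0.1333])]
tap_mark [(0.6, [0.6144, 0.0097, 0.1359]), (0.22, [0.615, 0.1219, 0.0329])]
hole [(0.92, [0.6571, 0.0043, 0.0553])]
vise [(0.91, [0.6621, 0.0073, 0.0552])]
tap [(0.62, [0.6176, 0.0079, 0.1306]), (0.47, [0.6128, 0.1195, 0.0334])]
top {'vfov': 51.11017552876186, 'cx': 282.3703041625975, 'cy': 208.06211787260156, 'dist': array([0.03207129, 0.        , 0.        , 0.        , 0.        ]), 'R': array([[ 0.01166552, -0.99992739, -0.00302131],
       [-0.99242482, -0.01120834, -0.1223411 ],
       [ 0.12229835,  0.00442559, -0.99248352]]), 't': array([0.04179821, 0.58584747, 0.94656218])}
tap_grip [(0.7, [0.5445, -0.1099, 0.0051]), (0.55, [0.5956, 0.0073, 0.1434])]
tap_mark [(0.67, [0.5994, 0.0111, 0.1442])]
hole [(0.61, [0.6346, 0.0155, 0.0673]), (0.46, [0.5991, 0.012, 0.1455])]
vise [(0.65, [0.6304, 0.0182, 0.0714]), (0.29, [0.6115, 0.0083, 0.1253])]
tap [(0.56, [0.5984, 0.0083, 0.1452])]
```

View pics/scene0.png

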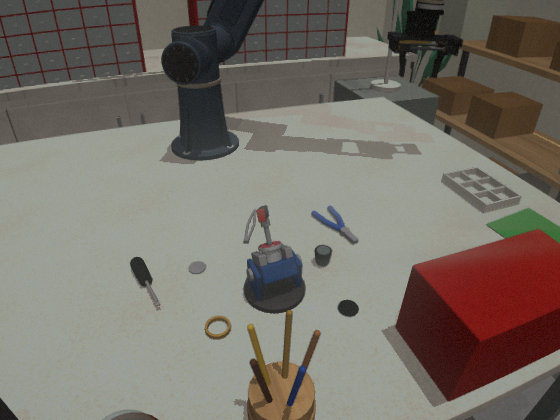

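View pics/top0.png

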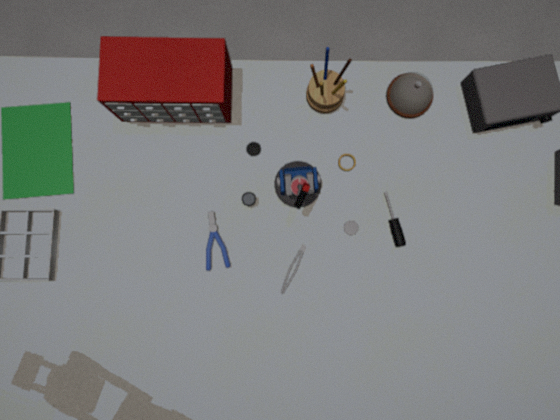

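The scene view shows the vise near (275,275) with the handle at (264,215). In the top view the bar runs from black (300,205) to red (305,187), with loose items around the vise. I'll zoom in and use depth.

```bash
cat > h.py <<'E'
import numpy as np,cv2
from rig import *
def K(c,h=420):
    f=h/2/np.tan(np.radians(c["vfov"]/2));return np.array([[f,0,c["cx"]],[0,f,c["cy"]],[0,0,1.]])
def cloud(name,d):
    c=camera_info(name);v,u=np.mgrid[:420,:560]
    n=cv2.undistortPoints(np.stack([u,v],-1).reshape(-1,1,2).astype(np.float64),K(c),c["dist"]).reshape(420,560,2)
    X=np.dstack([n*d[...,None],d]);return (X-c["t"])@c["R"]
def proj(name,P):
    c=camera_info(name);return cv2.projectPoints(np.atleast_2d(P).astype(float),cv2.Rodrigues(c["R"])[0],c["t"],K(c),c["dist"])[0].reshape(-1,2)
E
python3 - <<'E'
from h import *
for n,(u,v,w,hh) in dict(scene=(225,190,100,75+40),top=(260,150,80,70)).items():
    z=np.load(n+"0.npz");p=z["p"];C=cloud(n,z["d"])
    cv2.imwrite(f"pics/{n}0z.png",cv2.resize(p[v:v+hh,u:u+w,::-1],None,fx=6 if n=="scene" else 8,fy=6 if n=="scene" else 8,interpolation=cv2.INTER_CUBIC)[:600,:800])
    m=(C[...,2]>.118)&(C[...,2]<.2)&(abs(C[...,0]-.6)<.06)&(abs(C[...,1])<.06)
    for (a,b) in np.argwhere(m):
        print(n,b,a,p[a,b],np.round(C[a,b],3)) if n=="top" and (a+b)%3==0 else 0
    print(n,m.sum())
E
```

```text
scene 216
top 304 182 [110  47  43] [0.626 0.005 0.141]
top 303 183 [103  39  43] [0.624 0.007 0.141]
top 306 183 [98 32 38] [0.623 0.001 0.146]
top 305 184 [84 11 10] [0.62  0.004 0.152]
top 308 184 [84 41 37] [ 0.621 -0.003  0.144]
top 304 185 [94  6 14] [0.616 0.006 0.159]
top 307 185 [93 15  9] [ 0.617 -0.     0.154]
top 303 186 [83 17  6] [0.616 0.008 0.151]
top 306 186 [127  32  26] [0.615 0.002 0.158]
top 309 186 [105  51  49] [ 0.616 -0.004  0.152]
top 302 187 [70 27 24] [0.615 0.009 0.146]
top 305 187 [128  25  27] [0.612 0.004 0.159]
top 308 187 [126  31  30] [ 0.612 -0.002  0.16 ]
top 301 188 [44 38 45] [0.614 0.011 0.14 ]
top 304 188 [128  26  20] [0.611 0.006 0.156]
top 307 188 [128  26  20] [ 0.611 -0.     0.156]
top 300 189 [69 73 75] [0.614 0.013 0.126]
top 303 189 [113  22  19] [0.609 0.008 0.158]
top 306 189 [127  28  28] [0.609 0.002 0.155]
top 309 189 [96 70 71] [ 0.609 -0.004  0.157]
top 299 190 [71 68 68] [0.612 0.015 0.127]
top 302 190 [50 23 20] [0.607 0.01  0.155]
top 305 190 [106  24  25] [0.607 0.004 0.156]
top 308 190 [106  42  44] [ 0.607 -0.002  0.155]
t
[... 1484 characters left out ...]
 0.14 ]
top 295 203 [21 27 27] [0.585 0.023 0.127]
top 298 203 [18 19 21] [0.583 0.017 0.139]
top 301 203 [20 16 18] [0.583 0.011 0.142]
top 294 204 [26 21 24] [0.583 0.024 0.121]
top 297 204 [22 21 18] [0.581 0.019 0.142]
top 300 204 [8 2 5] [0.581 0.013 0.14 ]
top 296 205 [16 10 13] [0.579 0.021 0.141]
top 299 205 [5 9 0] [0.579 0.015 0.139]
top 295 206 [31 33 35] [0.577 0.023 0.138]
top 298 206 [0 0 0] [0.577 0.017 0.139]
top 301 206 [56 60 58] [0.577 0.011 0.139]
top 297 207 [28 32 32] [0.575 0.019 0.138]
top 300 207 [69 74 71] [0.576 0.013 0.135]
top 296 208 [113 113 111] [0.574 0.021 0.134]
top 299 208 [64 70 69] [0.574 0.015 0.136]
top 298 209 [113 117 117] [0.571 0.017 0.136]
top 217
```

View pics/scene0z.png

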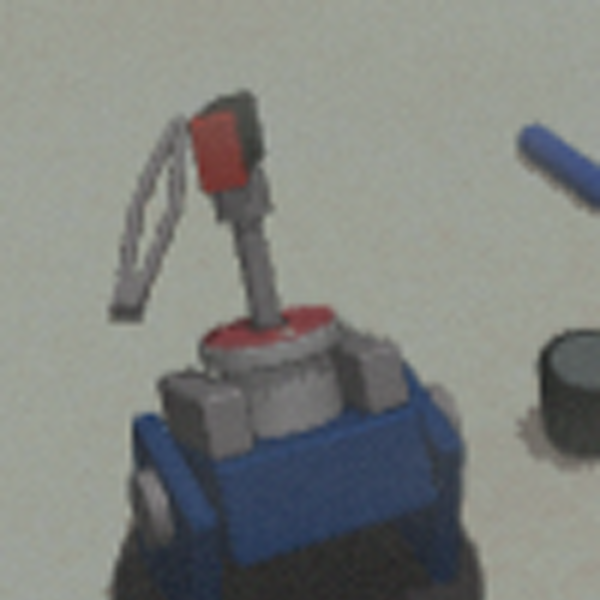

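View pics/top0z.png

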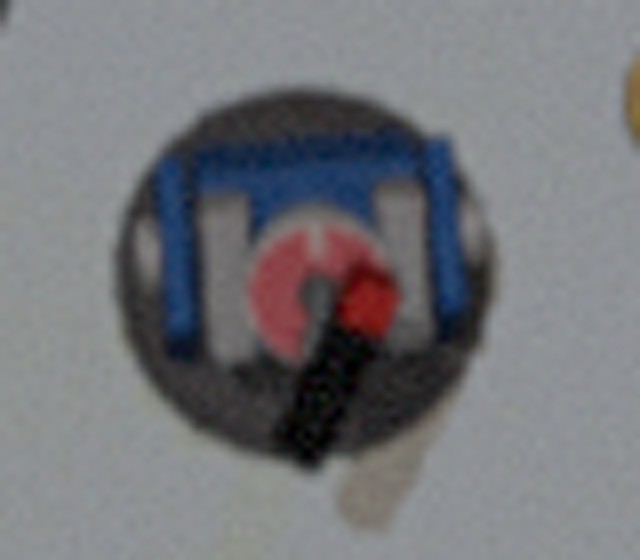

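```bash
cat > fit.py <<'E'
from h import *
from scipy.optimize import least_squares
def frame(phi,th):
    a=np.array([-.5*np.cos(phi),-.5*np.sin(phi),np.sqrt(.75)])
    e1=np.array([np.sqrt(.75)*np.cos(phi),np.sqrt(.75)*np.sin(phi),.5]) # uphill vise x
    e2=np.cross(a,e1)
    x=np.cos(th)*e1+np.sin(th)*e2   # th ccw seen from handle
    return np.c_[x,np.cross(a,x),a]
def box(L,h):
    q=abs(L)-h;return np.linalg.norm(np.maximum(q,0),axis=1)+np.minimum(q.max(1),0)
def cyl(L,r,z0,z1):
    q=np.c_[np.hypot(L[:,0],L[:,1])-r,abs(L[:,2]-(z0+z1)/2)-(z1-z0)/2]
    return np.linalg.norm(np.maximum(q,0),axis=1)+np.minimum(q.max(1),0)
def sdf(p,P,full=True):
    L=(P-p[:3])@frame(p[3],p[4])
    d=box(L,np.array([.026,.006,.010]))
    if full:d=np.minimum(np.minimum(d,cyl(L,.008,-.022,-.01)),np.minimum(cyl(L,.0042,-.055,-.022),cyl(L,.021,-.08,-.055)))
    return d
def pts(name,p,d,zmin=.1):
    C=cloud(name,d);m=(d>0)&(C[...,2]>zmin)&(C[...,2]<.2)&(abs(C[...,0]-.605)<.08)&(abs(C[...,1]-.008)<.06)
    q=p.astype(int)
    pink=(q[...,0]-q[...,1]>25)&(q[...,0]-q[...,2]>20)&(C[...,2]>.06)&(abs(C[...,0]-.61)<.07)&(abs(C[...,1]-.01)<.05)
    return C[m|pink]
def fit(P,x0):
    r=least_squares(lambda x:np.r_[sdf(x,P)/.002,(x[3])/.3],x0,loss="soft_l1",x_scale=[.01,.01,.01,.1,.1])
    return r
E
python3 - <<'E'
from fit import *
S={}
for n in("scene","top"):
    z=np.load(n+"0.npz");S[n]=pts(n,z["p"],z["d"]);print(n,len(S[n]))
S["both"]=np.r_[S["scene"],S["top"]]
for n,P in S.items():
    r=fit(P,[.595,.009,.142,0,-.3]);J=r.jac
    print(n,r.cost/len(P),np.round(r.x[:3],4),np.degrees(r.x[3:]).round(1))
# foot disc
z=np.load("top0.npz");C=cloud("top",z["d"]);q=z["p"].astype(int)
m=(q.max(2)<90)&(C[...,2]<.03)&(C[...,2]>0.002)&(np.hypot(C[...,0]-.64,C[...,1]-.01)<.08)
P=C[m];print(m.sum(),np.median(P[:,2]),P.min(0),P.max(0))
(cx,cy),rr=cv2.minEnclosingCircle(P[:,:2].astype(np.float32));print(cx,cy,rr)
E
```

```text
scene 348
top 364
scene 0.06796274354726728 [0.5986 0.0089 0.1382] [  5.5 -26. ]
top 0.1606842666518577 [0.5976 0.0098 0.1392] [  5.9 -25.8]
both 0.13763309333882245 [0.5982 0.0091 0.139 ] [  6.3 -26.7]
551 0.013410212117905426 [ 0.59328837 -0.04034049  0.00575076] [0.69904535 0.06651275 0.02795425]
0.6449940204620361 0.014044771902263165 0.054611172527074814
```

```bash
cat > tgt.py <<'E'
from fit import *
from scipy.spatial.transform import Rotation as Ro
import sys
# usage: tgt.py dist tapangle flip
G=np.array([.598,.0093,.1388]);PHI=np.radians(6.);TH=np.radians(-26.3)
def target(dist,tap=0,flip=0):
    F=frame(PHI,TH-np.radians(tap))
    x=F[:,1]*(-1 if flip else 1);z=-F[:,2]
    return G+F[:,2]*(dist-tap/360e3),np.c_[x,np.cross(z,x),z]
def delta(pos,R,tp,tR):
    return (R.T@(tp-pos))*1000,Ro.from_matrix(R.T@tR).as_rotvec(degrees=True)
if __name__=="__main__":
    s=read_state();tp,tR=target(float(sys.argv[1])/1000,float(sys.argv[2]),int(sys.argv[3]))
    d,r=delta(np.array(s["position"]),np.array(s["tcp_rot"]),tp,tR)
    print("mm",d.round(1),"deg",r.round(2),"tgt",tp.round(4));print(np.round(s["joint_positions"],1),np.round(s["force"],2),np.round(s["moment"],3),s["time_s"],s["opening"])
E
python3 tgt.py 90 0 0
```

```text
mm [-436.8  520.3   24.8] deg [-27.    13.08   0.87] tgt [0.5532 0.0046 0.2167]
[ 60.4  30.2  82.1   0.   67.7 -10.2] [-0.64  0.9   1.06] [-0.038 -0.01   0.032] 0.6 1.0013554754880913
```

```bash
python3 -m jog '-0.035 0.042 0 0 0 0 0.6;-0.07 0.084 0 -3 1.5 0 0.6;-0.105 0.126 0 -6 3 0 0.5;-0.14 0.168 0 -10 5 0 0.5;-0.175 0.21 0 -14 7 0 0.5;-0.21 0.25 0 -18 9 0 0.5;-0.245 0.29 0 -22 11 0 0.5;-0.28 0.333 0 -27 13 1 0.5'; python3 tgt.py 90 0 0
```

```text
time_s: 1.6
position: [0.4298, 0.2135, 0.2425]
tcp_rot: [[0.289, 0.816, 0.501], [0.931, -0.361, 0.051], [0.223, 0.452, -0.864]]
force: [0.5, -0.0, 0.1]
opening: 0.501
mm [-164.5  164.6   73.5] deg [ 0.27 -0.02 -0.11] tgt [0.5532 0.0046 0.2167]
[ 16.2  13.1 121.7 -19.1  16.2 -36.4] [ 0.52 -0.02  0.09] [-0.115  0.293 -0.003] 1.6 0.5014740006596121
```

```bash
python3 -m jog '0 0 0 0 0 0 0.5'; python3 tgt.py 90 0 0
```

```text
time_s: 1.72
position: [0.4289, 0.2115, 0.2411]
tcp_rot: [[0.296, 0.816, 0.496], [0.929, -0.366, 0.047], [0.22, 0.447, -0.867]]
force: [-0.1, -0.4, -0.0]
opening: 0.506
mm [-160.8  166.3   73.1] deg [ 0.04  0.33 -0.4 ] tgt [0.5532 0.0046 0.2167]
[ 16.1  13.1 121.8 -19.   16.5 -36.3] [-0.08 -0.41 -0.03] [-0.015  0.319  0.034] 1.725 0.5055970516419545
```

```bash
python3 -m jog '-0.03 0.031 0.013 0 0 0 0.5;-0.06 0.062 0.027 0 0 0 0.5;-0.09 0.093 0.04 0 0 0 0.5;-0.12 0.123 0.054 0 0 0 0.5;-0.15 0.152 0.067 0 0 0 0.5;-0.162 0.165 0.073 0 0 0 0.5;-0.162 0.165 0.073 0 0 0 0.5'; python3 tgt.py 90 0 0
```

```text
time_s: 2.6
position: [0.5543, 0.0075, 0.2167]
tcp_rot: [[0.291, 0.817, 0.498], [0.931, -0.362, 0.05], [0.221, 0.449, -0.866]]
force: [-0.2, 0.4, -0.0]
opening: 0.506
mm [-3.   0.3 -0.7] deg [ 0.07  0.08 -0.16] tgt [0.5532 0.0046 0.2167]
[ -16.6   20.4  115.4   35.1   19.4 -116.9] [-0.25  0.38 -0.03] [-0.032  0.346 -0.001] 2.6 0.5060505351801087
```

```bash
python3 -m jog '-0.002 0 0.015 0 0 0 0.5;-0.002 0 0.03 0 0 0 0.4;-0.002 0 0.045 0 0 0 0.4;-0.002 0 0.045 0 0 0 0.4'; python3 tgt.py 45 0 0
python3 - <<'E'
from tgt import *
for n,(u,v,w,hh) in dict(scene=(225,150,100,100),top=(250,150,100,75)).items():
    p,d=capture(n);np.savez(n+"1.npz",p=p,d=d)
    cv2.imwrite(f"pics/{n}1.png",cv2.resize(p[v:v+hh,u:u+w,::-1],None,fx=6,fy=6,interpolation=cv2.INTER_CUBIC))
s=read_state();print(np.round(s["position"],4),np.round(np.array(s["tcp_rot"]),3).tolist())
E
```

```text
time_s: 3.1
position: [0.5738, 0.0107, 0.1764]
tcp_rot: [[0.288, 0.82, 0.495], [0.932, -0.359, 0.053], [0.221, 0.446, -0.867]]
force: [1.2, -0.6, 0.3]
opening: 0.405
mm [-2.7  3.4 -0.5] deg [-0.16  0.01 -0.  ] tgt [0.5756 0.0069 0.1778]
[ -15.5   26.3  114.8   44.9   15.1 -126.4] [ 1.21 -0.63  0.32] [-0.015  0.275 -0.021] 3.1 0.4049103662139194
[0.574  0.01   0.1773] [[0.288, 0.819, 0.496], [0.932, -0.36, 0.052], [0.221, 0.447, -0.867]]
```

View pics/scene1.png

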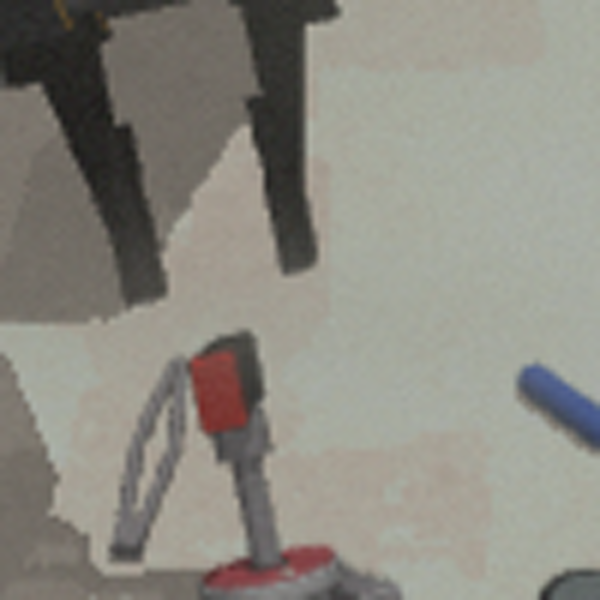

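View pics/top1.png

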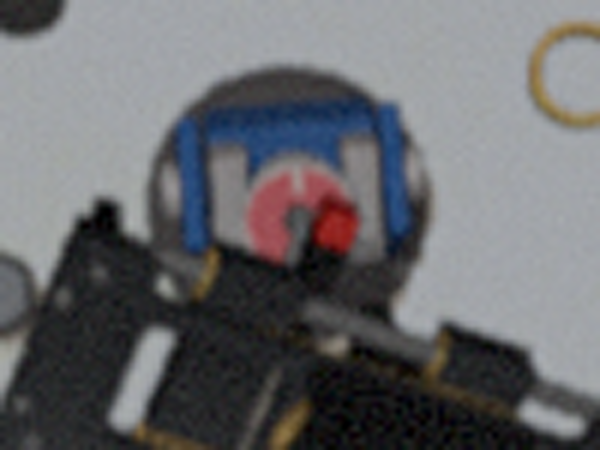

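```bash
python3 tgt.py 45 0 0
```

```text
mm [-2.3  2.6  0.2] deg [-0.05  0.03 -0.01] tgt [0.5756 0.0069 0.1778]
[ -15.5   26.2  114.8   44.8   15.1 -126.4] [-0.54 -0.23 -0.03] [-0.051  0.319  0.008] 3.2 0.4024925360236506
```

The fingers (scene tips at crop (145,295) and (298,265)) straddle the bar, and the gripper is aligned with it. I'll correct 2.5 mm in x and y and descend.

```bash
python3 -m jog '-0.0025 0.0025 0 0 0 0 0.4;-0.0025 0.0025 0.01 0 0 0 0.4;-0.0025 0.0025 0.02 0 0 0 0.4;-0.0025 0.0025 0.028 0 0 0 0.4;-0.0025 0.0025 0.034 0 0 0 0.4;-0.0025 0.0025 0.034 0 0 0 0.4'; python3 tgt.py 11 0 0
```

```text
time_s: 3.95
position: [0.5929, 0.0067, 0.1482]
tcp_rot: [[0.291, 0.818, 0.497], [0.931, -0.361, 0.05], [0.221, 0.448, -0.866]]
force: [-0.6, -1.4, -0.3]
opening: 0.403
mm [ 1.8 -1.  -0.2] deg [ 0.02  0.11 -0.12] tgt [0.5925 0.0087 0.1483]
[ -15.2   30.6  113.5   53.8   12.8 -135.3] [-0.57 -1.39 -0.29] [-0.061  0.329 -0.012] 3.95 0.4026479104979485
```

```bash
python3 -m jog '0 0 0 0 0 0 0.25;0 0 0 0 0 0 0.15;0 0 0 0 0 0 0;0 0 0 0 0 0 0;0 0 0 0 0 0 0;0 0 0 0 0 0 0'; python3 tgt.py 11 0 0
python3 - <<'E'
from tgt import *
P=[];F=[];M=[]
for i in range(6):
    p,d=capture("scene");s=read_state();P.append(s["position"]);F.append(s["force"]);M.append(s["moment"])
print(np.mean(P,0).round(4),np.std(P,0).round(4),np.mean(F,0).round(2),np.mean(M,0).round(3),np.std(M,0).round(3))
cv2.imwrite("pics/scene2.png",cv2.resize(p[150:250,225:325,::-1],None,fx=6,fy=6,interpolation=cv2.INTER_CUBIC))
E
```

```text
time_s: 4.7
position: [0.5929, 0.007, 0.1484]
tcp_rot: [[0.29, 0.818, 0.497], [0.931, -0.361, 0.051], [0.221, 0.448, -0.866]]
force: [-1.0, 1.1, 2.5]
opening: 0.133
mm [ 1.5 -1.  -0. ] deg [ 0.03  0.09 -0.11] tgt [0.5925 0.0087 0.1483]
[ -15.2   30.6  113.5   53.8   12.8 -135.3] [-1.04  1.08  2.5 ] [0.195 0.121 0.057] 4.7 0.13250896722228006
[0.5929 0.007  0.1484] [0. 0. 0.] [-0.77  2.08  3.64] [0.283 0.135 0.068] [0.051 0.02  0.016]
```

View pics/scene2.png

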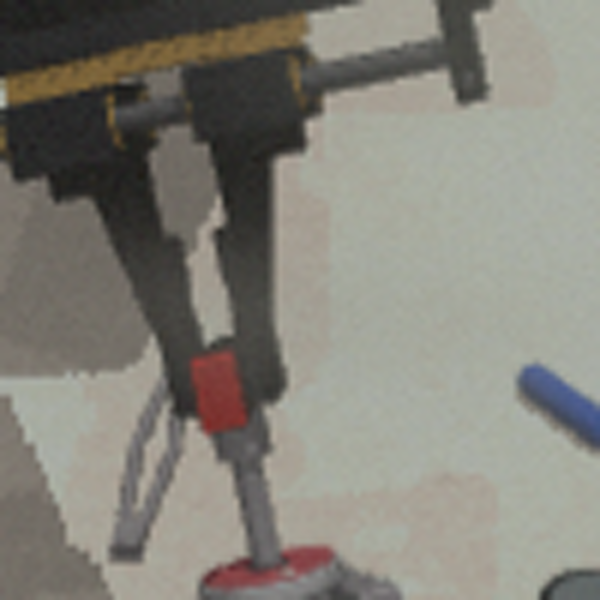

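The red end is at crop (218,390), with the fingers gripping either side of the bar, opening 11.5 mm. I'll start the first half turn and watch the forces.

```bash
cat > st.py <<'E'
from tgt import *
s=read_state();R=np.array(s["tcp_rot"]);F=frame(PHI,TH)
x=R[:,0];y=F[:,1];ang=np.degrees(np.arctan2(-(x@(F[:,0]))*-1*-1 if 0 else x@F[:,0],x@y))
# clockwise angle of tool x from bar-y at start
print("tcp cw deg %.2f"%(ang%360),"tilt err %.2f"%np.degrees(np.arccos(min(1,-R[:,2]@F[:,2]))),"t",s["time_s"],"j",np.round(s["joint_positions"],1)[3:],"Ftool",(R.T@np.array(s["force"])).round(1),"Mtool",(R.T@np.array(s["moment"])).round(3),"tau6 %.3f"%s["tau"][5],"pos",np.round(s["position"],4),"open %.4f"%s["opening"])
E
python3 st.py
python3 -m jog '0.001 0 0 0 0 5 0;0.001 0 0 0 0 15 0;0.001 0 0 0 0 25 0;0.001 0 0 0 0 35 0;0.001 0 0 0 0 45 0;0.001 0 0.0002 0 0 55 0;0.001 0 0.0002 0 0 60 0'; python3 st.py
```

```text
tcp cw deg 0.10 tilt err 0.09 t 5.0 j [  53.8   12.8 -135.3] Ftool [ 2.8  0.3 -4.2] Mtool [0.213 0.272 0.143] tau6 -0.078 pos [0.5929 0.007  0.1484] open 0.1381
time_s: 5.88
position: [0.5924, 0.0066, 0.1478]
tcp_rot: [[0.854, 0.154, 0.496], [0.15, -0.987, 0.048], [0.497, 0.034, -0.867]]
force: [-4.7, -2.6, 3.5]
opening: 0.136
tcp cw deg 60.25 tilt err 0.28 t 5.875 j [ 53.5  12.6 -74.8] Ftool [-2.6  1.9 -5.5] Mtool [-0.428 -0.769 -0.157] tau6 -0.181 pos [0.5924 0.0066 0.1478] open 0.1363
```

```bash
python3 -m jog '0 0 0 0 0 10 0;0 0 0 0 0 20 0;0 0 0 0 0 30 0;0 0 0 0 0 40 0;0 0 0.0002 0 0 50 0;0 0 0.0002 0 0 60 0'; python3 st.py;python3 -m jog '0 0 0 0 0 10 0;0 0 0 0 0 20 0;0 0 0 0 0 30 0;0 0 0 0 0 40 0;0 0 0.0002 0 0 50 0;0 0 0.0002 0 0 60 0;0 0 0.0002 0 0 60 0'; python3 st.py
python3 - <<'E'
from tgt import *
for n,(u,v,w,hh) in dict(scene=(225,150,100,100),top=(250,150,100,75)).items():
    p,d=capture(n)
    cv2.imwrite(f"pics/{n}3.png",cv2.resize(p[v:v+hh,u:u+w,::-1],None,fx=6,fy=6,interpolation=cv2.INTER_CUBIC))
E
python3 st.py
```

```text
time_s: 6.62
position: [0.5916, 0.007, 0.1472]
tcp_rot: [[0.56, -0.665, 0.495], [-0.781, -0.622, 0.048], [0.276, -0.414, -0.868]]
force: [-6.0, -2.1, 2.7]
opening: 0.135
tcp cw deg 120.39 tilt err 0.28 t 6.625 j [ 53.5  12.7 -14.7] Ftool [-1.   4.2 -5.5] Mtool [-1.084 -0.16  -0.168] tau6 -0.735 pos [0.5916 0.007  0.1472] open 0.1354
time_s: 7.5
position: [0.5914, 0.008, 0.1469]
tcp_rot: [[-0.292, -0.819, 0.494], [-0.931, 0.362, 0.051], [-0.22, -0.445, -0.868]]
force: [-5.5, 0.3, 2.9]
opening: 0.133
tcp cw deg 180.17 tilt err 0.23 t 7.5 j [53.6 12.8 45. ] Ftool [ 0.7  3.3 -5.3] Mtool [-0.779  0.408  0.098] tau6 0.068 pos [0.5914 0.008  0.1469] open 0.1329
tcp cw deg 180.13 tilt err 0.23 t 7.6 j [53.6 12.8 45. ] Ftool [-0.5  3.1 -6.6] Mtool [-0.794  0.353  0.118] tau6 -0.117 pos [0.5914 0.008  0.1469] open 0.1360
```

View pics/scene3.png

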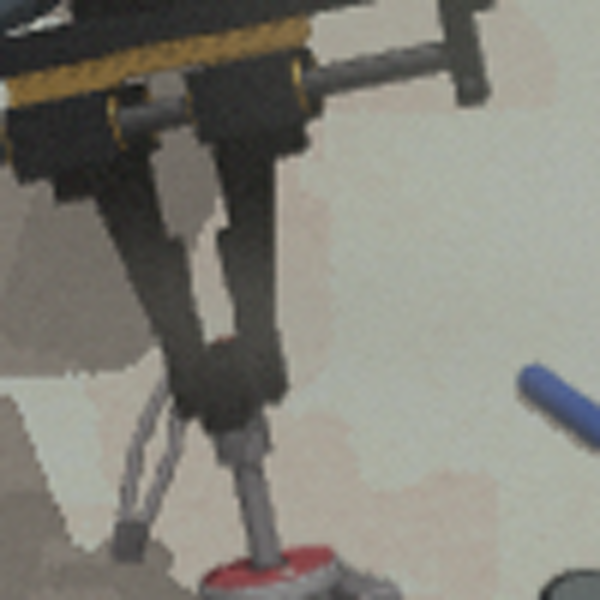

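View pics/top3.png

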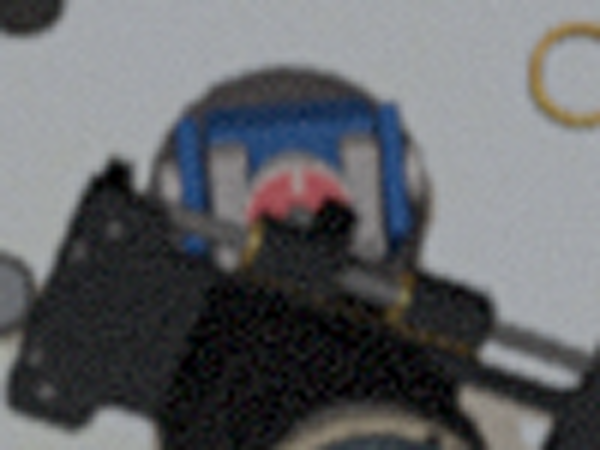

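The bar has flipped (black end now faces the scene camera at crop (235,385)), and the white holder line at top crop (297,180) hasn't moved. Next is a quarter turn back.

```bash
python3 -m jog '0 0 0 0 0 -5 0;0 0 0 0 0 -15 0;0 0 0 0 0 -25 0;0 0 0 0 0 -35 0;0 0 -0.0001 0 0 -45 0'; python3 -m jog '0 0 0 0 0 -10 0;0 0 0 0 0 -20 0;0 0 0 0 0 -30 0;0 0 -0.0001 0 0 -40 0;0 0 -0.0001 0 0 -45 0;0 0 -0.0001 0 0 -45 0'; python3 st.py
```

```text
time_s: 8.22
position: [0.5914, 0.0072, 0.1471]
tcp_rot: [[0.377, -0.783, 0.495], [-0.912, -0.408, 0.049], [0.163, -0.469, -0.868]]
force: [-5.5, -2.0, 3.2]
opening: 0.136
time_s: 8.98
position: [0.592, 0.0066, 0.1475]
tcp_rot: [[0.818, -0.292, 0.496], [-0.361, -0.931, 0.048], [0.448, -0.218, -0.867]]
force: [-5.3, -2.8, 3.6]
opening: 0.132
tcp cw deg 90.09 tilt err 0.28 t 8.975 j [ 53.5  12.6 -45. ] Ftool [-1.7  3.4 -5.8] Mtool [-0.855 -0.564 -0.097] tau6 -0.045 pos [0.592  0.0066 0.1475] open 0.1319
```

```bash
python3 -m jog '0 0 0 0 0 5 0;0 0 0 0 0 15 0;0 0 0 0 0 25 0;0 0 0 0 0 35 0;0 0 0 0 0 45 0;0 0 0.0002 0 0 55 0;0 0 0.0002 0 0 60 0'; python3 st.py; python3 -m jog '0 0 0 0 0 10 0;0 0 0 0 0 20 0;0 0 0 0 0 30 0;0 0 0 0 0 40 0;0 0 0.0002 0 0 50 0;0 0 0.0002 0 0 60 0'; python3 st.py
```

```text
time_s: 9.85
position: [0.5914, 0.0074, 0.147]
tcp_rot: [[0.155, -0.855, 0.494], [-0.987, -0.151, 0.049], [0.032, -0.496, -0.868]]
force: [-6.5, -0.4, 4.4]
opening: 0.136
tcp cw deg 150.24 tilt err 0.26 t 9.85 j [53.6 12.7 15.1] Ftool [-0.5  3.4 -7. ] Mtool [-1.046  0.194 -0.134] tau6 -0.201 pos [0.5914 0.0074 0.147 ] open 0.1355
time_s: 10.6
position: [0.5917, 0.0084, 0.147]
tcp_rot: [[-0.664, -0.562, 0.494], [-0.622, 0.781, 0.052], [-0.415, -0.273, -0.868]]
force: [-4.5, 0.8, 5.1]
opening: 0.137
tcp cw deg 210.35 tilt err 0.20 t 10.6 j [53.7 12.8 75.2] Ftool [ 0.4  1.7 -6.6] Mtool [-0.568  0.396 -0.118] tau6 -0.795 pos [0.5917 0.0084 0.147 ] open 0.1369
```

Last third of the second forward stroke (to 270°), then a quarter turn back.

```bash
python3 -m jog '0 0 0 0 0 10 0;0 0 0 0 0 20 0;0 0 0 0 0 30 0;0 0 0 0 0 40 0;0 0 0.0002 0 0 50 0;0 0 0.0002 0 0 60 0;0 0 0.0002 0 0 60 0'; python3 st.py;  python3 -m jog '0 0 0 0 0 -5 0;0 0 0 0 0 -15 0;0 0 0 0 0 -25 0;0 0 0 0 0 -35 0;0 0 -0.0001 0 0 -45 0'; python3 -m jog '0 0 0 0 0 -10 0;0 0 0 0 0 -20 0;0 0 0 0 0 -30 0;0 0 -0.0001 0 0 -40 0;0 0 -0.0001 0 0 -45 0;0 0 -0.0001 0 0 -45 0'; python3 st.py
```

```text
time_s: 11.48
position: [0.5927, 0.0085, 0.1474]
tcp_rot: [[-0.818, 0.29, 0.496], [0.362, 0.931, 0.052], [-0.446, 0.222, -0.867]]
force: [-3.5, 2.7, 4.5]
opening: 0.136
tcp cw deg 270.15 tilt err 0.10 t 11.475 j [ 53.8  12.8 134.9] Ftool [ 1.8  2.5 -5.5] Mtool [-0.227  0.508  0.116] tau6 0.025 pos [0.5927 0.0085 0.1474] open 0.1359
time_s: 12.1
position: [0.5919, 0.0086, 0.1471]
tcp_rot: [[-0.782, -0.378, 0.495], [-0.408, 0.911, 0.052], [-0.471, -0.161, -0.868]]
force: [-4.9, 2.0, 4.0]
opening: 0.139
time_s: 12.85
position: [0.5914, 0.008, 0.1469]
tcp_rot: [[-0.29, -0.819, 0.494], [-0.931, 0.36, 0.051], [-0.22, -0.446, -0.868]]
force: [-6.4, -0.5, 5.5]
opening: 0.138
tcp cw deg 180.07 tilt err 0.23 t 12.85 j [53.7 12.7 44.9] Ftool [ 1.1  2.6 -8. ] Mtool [-0.802  0.39   0.049] tau6 -0.090 pos [0.5914 0.008  0.1469] open 0.1376
```

```bash
python3 -m jog '0 0 0 0 0 0 0.2;0 0 0 0 0 0 0.4;0 0 0 0 0 0 0.4;0 0 -0.012 0 0 0 0.4;0 0 -0.028 0 0 0 0.4;0 0 -0.04 0 0 0 0.4;0 0 -0.04 0 0 0 0.4'; python3 st.py
python3 - <<'E'
from fit import *
for n in("scene","top"):
    p,d=capture(n);np.savez(n+"4.npz",p=p,d=d)
    u,v,w,hh=dict(scene=(225,150,100,100),top=(250,150,100,75))[n]
    cv2.imwrite(f"pics/{n}4.png",cv2.resize(p[v:v+hh,u:u+w,::-1],None,fx=6,fy=6,interpolation=cv2.INTER_CUBIC))
E
```

```text
time_s: 13.72
position: [0.5739, 0.0056, 0.1831]
tcp_rot: [[-0.29, -0.817, 0.498], [-0.931, 0.361, 0.05], [-0.22, -0.45, -0.866]]
force: [0.2, -0.0, -0.1]
opening: 0.4
tcp cw deg 180.08 tilt err 0.15 t 13.725 j [43.2 15.7 54.9] Ftool [-0.  -0.1  0.2] Mtool [-0.42   0.205  0.012] tau6 0.078 pos [0.5739 0.0056 0.1831] open 0.4000
```

View pics/scene4.png

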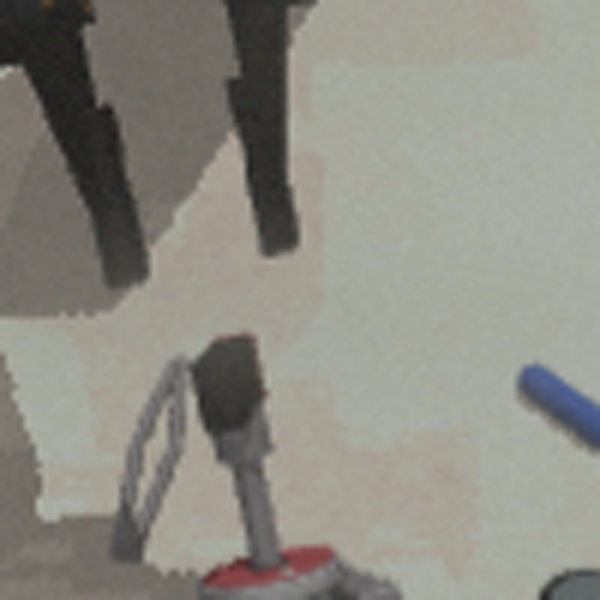

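View pics/top4.png

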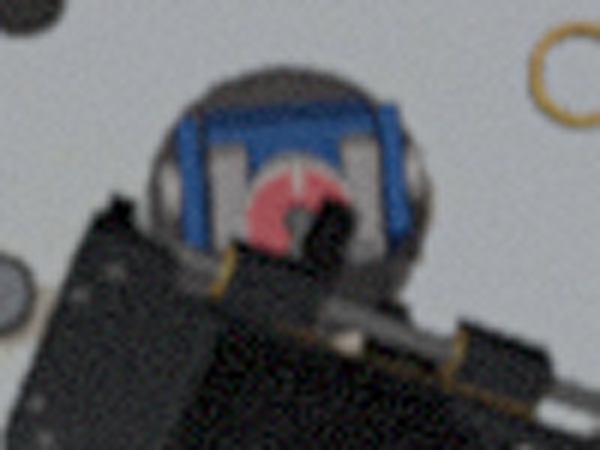

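The tap is at a half turn net, black end towards the camera at crop (230,385), and the holder line hasn't moved. I'll turn the gripper back 180° in the air and regrasp.

```bash
python3 -m jog '0 0 0 0 0 -10 0.4;0 0 0 0 0 -20 0.4;0 0 0 0 0 -30 0.4;0 0 0 0 0 -40 0.4;0 0 0 0 0 -50 0.4;0 0 0 0 0 -60 0.4;0 0 0 0 0 -70 0.4;0 0 0 0 0 -80 0.4'; python3 -m jog '0 0 0 0 0 -10 0.4;0 0 0 0 0 -20 0.4;0 0 0 0 0 -30 0.4;0 0 0 0 0 -40 0.4;0 0 0 0 0 -50 0.4;0 0 0 0 0 -60 0.4;0 0 0 0 0 -70 0.4;0 0 0 0 0 -80 0.4';python3 -m jog '0 0 0 0 0 -10 0.4;0 0 0 0 0 -20 0.4;0 0 0 0 0 -20 0.4;0 0 0 0 0 -20 0.4';python3 st.py; python3 tgt.py 50 180 1
```

```text
time_s: 14.82
position: [0.5738, 0.0058, 0.1816]
tcp_rot: [[0.758, -0.424, 0.496], [-0.513, -0.857, 0.051], [0.404, -0.293, -0.867]]
force: [-0.3, -0.3, -0.8]
opening: 0.398
time_s: 15.82
position: [0.5738, 0.0058, 0.1816]
tcp_rot: [[0.549, 0.673, 0.496], [0.755, -0.654, 0.051], [0.358, 0.347, -0.867]]
force: [-0.7, -0.0, -0.2]
opening: 0.401
time_s: 16.32
position: [0.5737, 0.0058, 0.182]
tcp_rot: [[0.293, 0.817, 0.496], [0.93, -0.364, 0.051], [0.222, 0.447, -0.867]]
force: [-0.1, 0.2, 0.7]
opening: 0.398
tcp cw deg 0.25 tilt err 0.11 t 16.325 j [  43.2   15.8 -124.9] Ftool [ 0.3  0.1 -0.7] Mtool [ 0.319 -0.149  0.016] tau6 0.003 pos [0.5737 0.0058 0.182 ] open 0.3982
mm [ 0.7 -0.7  0.1] deg [-0.01  0.11 -0.25] tgt [0.5734 0.0067 0.1817]
[ -16.1   25.6  114.6   43.2   15.8 -124.9] [-0.14  0.22  0.74] [-0.021  0.352 -0.01 ] 16.325 0.39822036896574975
```

```bash
python3 -m jog '0.0005 -0.0005 0.012 0 0 0 0.4;0.0005 -0.0005 0.024 0 0 0 0.4;0.0005 -0.0005 0.034 0 0 0 0.4;0.0005 -0.0005 0.039 0 0 0 0.4;0.0005 -0.0005 0.039 0 0 0 0.2;0.0005 -0.0005 0.039 0 0 0 0;0.0005 -0.0005 0.039 0 0 0 0;0.0005 -0.0005 0.039 0 0 0 0'; python3 -m jog '0 0 0 0 0 0 0;0 0 0 0 0 0 0';python3 st.py
```

```text
time_s: 17.32
position: [0.5925, 0.0076, 0.1486]
tcp_rot: [[0.292, 0.817, 0.497], [0.931, -0.362, 0.048], [0.219, 0.449, -0.866]]
force: [-2.7, -3.7, 0.5]
opening: 0.135
time_s: 17.58
position: [0.5926, 0.0076, 0.1486]
tcp_rot: [[0.291, 0.817, 0.497], [0.931, -0.362, 0.049], [0.22, 0.449, -0.866]]
force: [-2.2, -4.5, 1.5]
opening: 0.133
tcp cw deg 0.13 tilt err 0.21 t 17.575 j [  53.5   12.7 -134.9] Ftool [-4.5  0.5 -2.6] Mtool [ 0.358 -1.011 -0.015] tau6 -0.001 pos [0.5926 0.0076 0.1486] open 0.1326
```

```bash
python3 -m jog '0 0 0 0 0 5 0;0 0 0 0 0 15 0;0 0 0 0 0 25 0;0 0 0 0 0 35 0;0 0 0 0 0 45 0;0 0 0.0002 0 0 55 0;0 0 0.0002 0 0 60 0'; python3 st.py; python3 -m jog '0 0 0 0 0 10 0;0 0 0 0 0 20 0;0 0 0 0 0 30 0;0 0 0.0001 0 0 40 0;0 0 0.0001 0 0 46 0;0 0 0.0001 0 0 50 0'; python3 st.py
```

```text
time_s: 18.45
position: [0.5922, 0.0072, 0.1482]
tcp_rot: [[0.854, 0.154, 0.497], [0.15, -0.988, 0.048], [0.498, 0.034, -0.867]]
force: [-4.7, -6.2, 0.8]
opening: 0.134
tcp cw deg 60.28 tilt err 0.26 t 18.45 j [ 53.5  12.6 -74.8] Ftool [-4.6  5.4 -3.3] Mtool [-0.997 -1.134 -0.195] tau6 -0.180 pos [0.5922 0.0072 0.1482] open 0.1342
time_s: 19.2
position: [0.5918, 0.0074, 0.1478]
tcp_rot: [[0.668, -0.555, 0.496], [-0.66, -0.75, 0.048], [0.345, -0.359, -0.867]]
force: [-5.3, -5.9, 1.3]
opening: 0.134
tcp cw deg 110.23 tilt err 0.26 t 19.2 j [ 53.6  12.6 -24.8] Ftool [ 0.8  6.9 -4.1] Mtool [-1.638 -0.046 -0.139] tau6 -0.154 pos [0.5918 0.0074 0.1478] open 0.1342
```

```bash
cat > chk.py <<'E'
from tgt import *
s=read_state();R=np.array(s["tcp_rot"]);F=frame(PHI,TH);x=R[:,0]
m=(R.T@np.array(s["moment"]))
print("cw %.2f"%(np.degrees(np.arctan2(x@F[:,0],x@F[:,1]))%360),"Mz %.3f"%m[2],"tau6 %.3f"%s["tau"][5],"open %.4f"%s["opening"],"t",s["time_s"])
sys.exit(abs(m[2])>.27)
E
python3 -m jog '0 0.0005 0 0 0 1.5 0;0 0.001 0 0 0 3 0;0 0.001 0 0 0 4 0' >/dev/null; python3 chk.py && python3 -m jog '0 0 0 0 0 1.5 0;0 0 0 0 0 3 0;0 0 0 0 0 4 0'>/dev/null; python3 chk.py && python3 -m jog '0 0 0 0 0 1.5 0;0 0 0 0 0 3 0;0 0 0 0 0 4 0'>/dev/null; python3 chk.py && python3 -m jog '0 0 0 0 0 1.5 0;0 0 0 0 0 3 0;0 0 0 0 0 4 0'>/dev/null; python3 chk.py
```

```text
cw 114.11 Mz -0.160 tau6 0.074 open 0.1387 t 19.575
cw 114.11 Mz -0.160 tau6 0.074 open 0.1387 t 19.575
cw 114.11 Mz -0.160 tau6 0.074 open 0.1387 t 19.575
cw 114.11 Mz -0.160 tau6 0.074 open 0.1387 t 19.575False
False
False
False
```

```bash
sed -i 's/sys.exit(abs(m\[2\])>.27)/sys.exit(int(abs(m[2])>.27))/' chk.py
python3 -m jog '0 0 0 0 0 1.5 0;0 0 0 0 0 3 0;0 0 0 0 0 4 0' >/dev/null; python3 chk.py && python3 -m jog '0 0 0 0 0 1.5 0;0 0 0 0 0 3 0;0 0 0 0 0 4 0'>/dev/null && python3 chk.py && python3 -m jog '0 0 0 0 0 1.5 0;0 0 0 0 0 3 0;0 0 0 0 0 4 0'>/dev/null && python3 chk.py && python3 -m jog '0 0 0 0 0 1.5 0;0 0 0 0 0 3 0;0 0 0 0 0 4 0'>/dev/null && python3 chk.py
```

```text
cw 118.11 Mz -0.182 tau6 0.078 open 0.1316 t 19.95
cw 122.11 Mz -0.154 tau6 0.076 open 0.1356 t 20.325
cw 126.11 Mz -0.148 tau6 0.075 open 0.1321 t 20.7
cw 130.11 Mz -0.179 tau6 0.072 open 0.1345 t 21.075
```

```bash

python3 -m jog '0 0 0 0 0 1.5 0;0 0 0 0 0 3 0;0 0 0 0 0 4 0' >/dev/null; python3 chk.py && python3 -m jog '0 0 0 0 0 1.5 0;0 0 0 0 0 3 0;0 0 0 0 0 4 0'>/dev/null && python3 chk.py && python3 -m jog '0 0 0 0 0 1.5 0;0 0 0 0 0 3 0;0 0 0 0 0 4 0'>/dev/null && python3 chk.py && python3 -m jog '0 0 0 0 0 1.5 0;0 0 0 0 0 3 0;0 0 0 0 0 4 0'>/dev/null && python3 chk.py
```

```text
cw 134.11 Mz -0.167 tau6 0.070 open 0.1318 t 21.45
cw 138.11 Mz -0.157 tau6 0.068 open 0.1365 t 21.825
cw 142.11 Mz -0.129 tau6 0.065 open 0.1343 t 22.2
cw 146.11 Mz -0.154 tau6 0.063 open 0.1308 t 22.575
```

```bash

python3 -m jog '0 0 0 0 0 1.5 0;0 0 0 0 0 3 0;0 0 0 0 0 4 0' >/dev/null; python3 chk.py && python3 -m jog '0 0 0 0 0 1.5 0;0 0 0 0 0 3 0;0 0 0 0 0 4 0'>/dev/null && python3 chk.py && python3 -m jog '0 0 0 0 0 1.5 0;0 0 0 0 0 3 0;0 0 0 0 0 4 0'>/dev/null && python3 chk.py && python3 -m jog '0 0 0.0001 0 0 1.5 0;0 0 0.0001 0 0 3 0;0 0 0.0001 0 0 4 0'>/dev/null && python3 chk.py
```

```text
cw 150.12 Mz -0.163 tau6 0.060 open 0.1364 t 22.95
cw 154.13 Mz -0.105 tau6 0.057 open 0.1343 t 23.325
cw 157.95 Mz -0.617 tau6 0.554 open 0.1366 t 23.7
```

Bottom felt: the torque jumped from about 0.15 to 0.62 N m at roughly 337°, which is below the slip limit. I'll ease the twist and release.

```bash
python3 -m jog '0 0 0 0 0 -0.8 0;0 0 0 0 0 -0.8 0'; python3 st.py
```

```text
time_s: 23.95
position: [0.5915, 0.0077, 0.1475]
tcp_rot: [[0.052, -0.867, 0.496], [-0.998, -0.031, 0.05], [-0.028, -0.497, -0.867]]
force: [-4.7, -3.1, 1.0]
opening: 0.135
tcp cw deg 157.13 tilt err 0.16 t 23.95 j [54.  12.7 21.6] Ftool [ 2.9  3.7 -3.3] Mtool [-1.013  0.687 -0.503] tau6 0.522 pos [0.5915 0.0077 0.1475] open 0.1354
```

```bash
python3 -m jog '0 0 0 0 0 -1 0;0 0 0 0 0 -2 0;0 0 0 0 0 -2 0'; python3 st.py
```

```text
time_s: 24.32
position: [0.5915, 0.0077, 0.1475]
tcp_rot: [[0.08, -0.865, 0.496], [-0.997, -0.063, 0.05], [-0.012, -0.498, -0.867]]
force: [-5.0, -3.0, 0.5]
opening: 0.134
tcp cw deg 155.26 tilt err 0.15 t 24.325 j [54.  12.7 19.7] Ftool [ 2.6  4.2 -3.1] Mtool [-0.931  0.715 -0.163] tau6 0.190 pos [0.5915 0.0077 0.1475] open 0.1343
```

The unloading was elastic (0.50 to 0.16 N m over 2°), so neither the holder nor the bar slipped noticeably. Releasing and backing off.

```bash
python3 -m jog '0 0 0 0 0 0 0.2;0 0 0 0 0 0 0.4;0 0 0 0 0 0 0.4;0 0 -0.012 0 0 0 0.4;0 0 -0.03 0 0 0 0.4;0 0 -0.06 0 0 0 0.4;0 0 -0.1 0 0 0 0.4;0 0 -0.14 0 0 0 0.4'; python3 -m jog '-0.03 0 -0.04 0 0 0 0.4;-0.06 0 -0.06 0 0 0 0.4;-0.06 0 -0.06 0 0 0 0.4'; python3 st.py
python3 - <<'E'
from fit import *
for n in("scene","top"):
    p,d=capture(n);np.savez(n+"5.npz",p=p,d=d);P=pts(n,p,d)
    P=P[P[:,2]<.165]
    for t in(-180,0):
        r=fit(P,[.598,.009,.139,.1,-.46-np.radians(335+t)]);print(n,len(P),r.cost/len(P),r.x[:4].round(4),"cw from start",-26.3-np.degrees(r.x[4]))
    u,v,w,hh=dict(scene=(225,150,100,100),top=(250,150,100,75))[n]
    cv2.imwrite(f"pics/{n}5.png",cv2.resize(p[v:v+hh,u:u+w,::-1],None,fx=6,fy=6,interpolation=cv2.INTER_CUBIC))
    cv2.imwrite(f"pics/{n}5f.png",p[:,:,::-1])
E
```

```text
time_s: 25.32
position: [0.5221, 0.0007, 0.2699]
tcp_rot: [[0.08, -0.865, 0.496], [-0.997, -0.063, 0.051], [-0.013, -0.499, -0.867]]
force: [0.8, -0.1, 0.1]
opening: 0.402
time_s: 25.7
position: [0.4877, 0.059, 0.3236]
tcp_rot: [[0.083, -0.862, 0.5], [-0.996, -0.066, 0.052], [-0.011, -0.502, -0.865]]
force: [-0.3, -0.2, -0.4]
opening: 0.402
tcp cw deg 155.11 tilt err 0.16 t 25.7 j [15.8 33.  63. ] Ftool [0.1 0.5 0.1] Mtool [-0.437  0.028  0.009] tau6 0.236 pos [0.4877 0.059  0.3236] open 0.4021
scene 400 0.07466022512665324 [0.5988 0.0091 0.138  0.086 ] cw from start 153.27361131690898
scene 400 0.07466022512665371 [0.5988 0.0091 0.138  0.086 ] cw from start 333.2736112417166
top 348 0.2410137549265377 [0.5979 0.009  0.139  0.1107] cw from start 153.3118018778559
top 348 0.24101375492643337 [0.5979 0.009  0.139  0.1107] cw from start 333.3118015089024
```

View pics/top5.png

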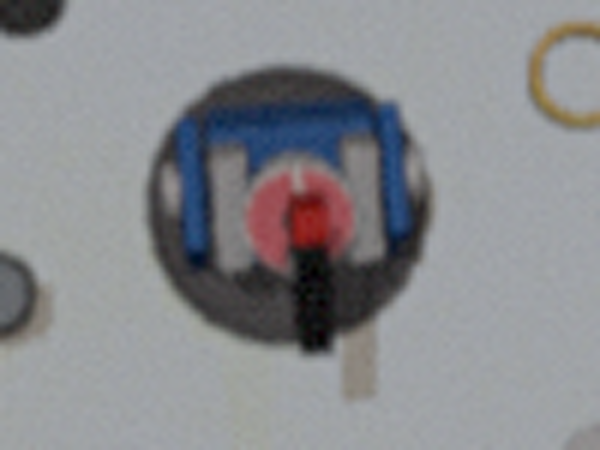

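View pics/scene5.png

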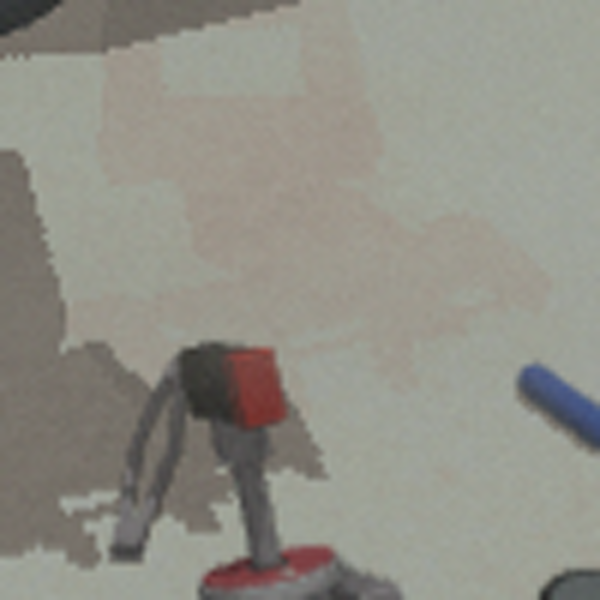

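View pics/top5f.png

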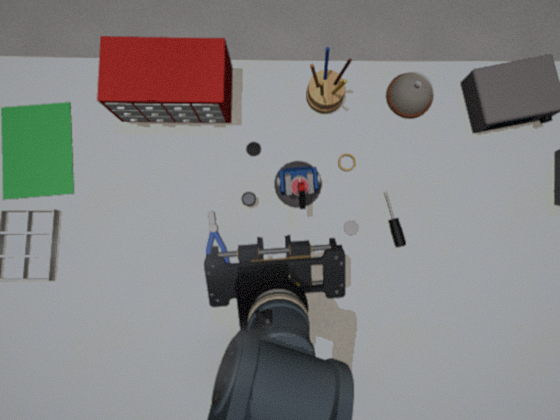

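The red end now points away from the robot: red at (301,186) and black at (302,203) in the full top view. The white line is still at top crop (297,180), as before. The visible bench items are where they were, and the gripper is well clear. The image fit gives 333° and the arm gives 335°.

```bash
python3 -c "
from rig import *
print(hand_in())"
```

```text
the job is handed in; nothing more can be done
None
```

I ran the tap to the bottom of the hole as asked, let go and handed the job in after about 26 s. The strokes were 180° forward, 90° back, 180° forward and 90° back. I then regrasped with the gripper flipped half a turn and went forward slowly until I felt the stop.

- **Bottom:** turning torque was about 0.15 N m, then rose sharply to 0.62 N m, close to the 0.7 N m slip limit. I eased off, and the drop in torque looked elastic. The torque never reversed while easing, so the tap was not turned back.
- **Final angle:** the arm reading puts the stop at about 335° past the start, and the camera fit says 333°. The difference is within the fit's error, and both fall in the expected 302–360°.
- **Holder:** the white line shows no visible movement, judged by eye in the pictures.
- **Bench:** the items that can be seen in the last top picture are in their original places. The arm hides the tweezers and part of the pliers there. The part of the tweezers visible in the last close-up from the scene camera had not moved.
- **Robot:** the gripper is clear of everything, with wrist force near zero.

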